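# Nest the kit tubs in the tilted stand and latch them

### The job

At the packing bench, put the three empty white parts tubs away: lower the large tub into the socket of the tilted stand, the medium tub into the large one and the small tub into the medium one, each following the tilt of the socket and only until it just sits in the taper; the tubs jam, so do not press them down or drop them in. Then swing the metal keeper bar fully shut over the nested tubs, let go, and leave the other things on the bench where they are.

Things in the scene. Friction and masses are not known exactly. Their poses are not given: they have to be found in the camera images.
- pocket: Black tapered round socket in the sloping board (165 mm square) of a fixed plywood stand. Origin: centre of its mouth, 95 mm above the bench. z: socket axis, out of the mouth, leaning 27 deg towards the robot; x up the slope; y level. Mouth 71.4 mm inside, narrows 0.28 mm per mm; 42 mm deep, open below. A 14 mm post at y=+130 mm carries the keeper bar.
- tub_large_mid (a point): White open tub, 100 mm tall, 72 mm wide. Point: on its axis half-way up; z: its axis, to the mouth. Top 28 mm: straight band to grip; below it narrows 0.28 mm per mm to a 51.8 mm foot. Bore 63.4 mm at the mouth, same taper. ~90 g, starts upright on the bench. Seated in the socket: all the band stands out, rim 30 mm above the socket's mouth, this point 20 mm below it along the axis.
- tub_medium_mid (a point): White open tub, 86 mm tall; straight band of 64 mm diameter (top 28 mm), foot 47.8 mm, mouth 55.4 mm inside. Point: on its axis half-way up; z: its axis. Tapers as the large tub's. ~70 g, starts upright on the bench. Seated in the large tub: rim 30 mm above that tub's rim, this point 37 mm above that tub's point.
- tub_small_mid (a point): White open tub, 72 mm tall; straight band of 56 mm diameter (top 28 mm), foot 43.7 mm, mouth 47.4 mm inside. Point: on its axis half-way up; z: its axis. Tapers as the large tub's. ~50 g, starts upright on the bench. Seated in the medium tub: rim 30 mm above that tub's rim, this point 37 mm above that tub's point.
- keeper (a joint): Angle (rad) of the aluminium keeper bar about the post (axis parallel to the socket's z, at its y=+130 mm). 0: shut, at its stop, bar pointing along the socket's -y across the tubs; grows as the bar swings over the up-slope (+x) side and outwards, to 2.1. Starts open; stays where left (about 1 N at the knob). Bar 137 mm long, 6 mm thick, underside 107 mm above the socket's mouth.
- keeper_knob (a point): Middle of the black round knob standing on the keeper bar, parallel to the socket's axis: 16 mm diameter, 32 mm tall, 95 mm from the post's axis; this point is half-way up the knob, 129 mm above the socket's mouth along its z.
Things that resemble listed ones, but are neither listed nor needed, are in the scene too. What is shaped like the part that bears tub_large_mid but turquoise or yellow is not meant. What is shaped like the part that bears tub_small_mid but green or orange is not meant.

How it is judged:
By the outcome, as a careful person would: the job done as asked, in the order asked, and still so for the second after the job is handed in, with the robot touching nothing.
It also fails if it takes over 72 s, if anything falls off the work surface, if the arm or the gripper's body presses on something with over 40 N, if the wrist force passes 120 N, or if a joint passes its speed limit or range.

### The arm

A 6-joint arm with a two-finger parallel gripper is mounted at the origin on the work surface. World frame = base frame: x ahead of the robot, y to its left, z up, the work surface at z = 0. Lengths are in m, angles in rad, forces in N, time in s.
With the tool pointing down it reaches from about 0.275 to 0.75 m from the base axis. Payload 10.2 kg.
Tool frame: the origin (TCP) lies midway between the tips of the shut fingers; the grasp point (between the pads) lies 19 mm behind it (env.hold_point_z is the distance from the TCP to the grasp point, in m); z points along the fingers, y is the line along which they close (so a half turn about z gives the same grasp; the last joint's range is limited). The gripper opens to 85 mm and grips with 20 to 120 N. Pads are 22 mm wide; open, the fingers measure 114 mm over their backs; the gripper's body (76 mm by 85 mm) begins 54 mm behind the grasp point. The pads swing forward as they close: fully open they stand 13 mm farther back than shut.
Start: joints at [1.068, 0.313, 1.498, -0, 1.331, -0.223], TCP at [0.145, 0.505, 0.21] pointing down, gripper open.
Joint ranges: [-2.94, 2.94], [-0.97, 2.17], [0.19, 2.56], [-1.23, 4.37], [0.02, 3.11], [-2.88, 2.88]. Speed limits (rad/s): [2.39, 2.39, 3.01, 3.14, 3.14, 3.14].

### API

Orientations are given as a unit quaternion [x, y, z, w].
In Python, from bench import env, kinematics, monitor, eyes, job gives the robot as it stands. The module is installed in compiled form; this text tells all that it offers. Calls block until the motion is done:
- env.reach(position, orientation): joint-space move of the TCP to a pose.
- env.movel(position, velocity=0.15, frame=None, guard=None): straight line of the TCP; frame=None keeps the orientation; velocity is the mean speed in m/s. With guard (N) it stops when the force on the tool has changed by that much, and returns True; else False.
- env.set_joints(angles): joint-space move.
- env.release() and env.close_gripper(effort=None): open the fingers fully, or close them until they stop; effort is the grip in N (None keeps the last).
- env.hold(seconds).
- kinematics.ik(position, orientation): joint angles nearest the present ones, or None.
- monitor.sense(): the state.
- eyes.grab_frame(name): name is "scene" or "top" or "wrist"; returns a dict with "frame" (400x640x3 uint8, red, green, blue), "mtx" (3x3 intrinsics, pixels), "k1" (the pictures are not rectified: a ray, as slopes to the right and down, at radius r is drawn at 1 + k1 r^2 times it, then the intrinsics apply), "view" (4x4, takes a point from world to camera coordinates). Camera axes: x right, y down, z forward; pixel columns grow to the right and rows downward; lengths in m; the calibration is good to about 2 mm. A picture is of the moment at which its call begins. There is no depth.
A pose or a line that the arm cannot do raises env.MotionError and nothing moves.
- job.hand_in(): hands the job in; it is judged then, once.
The state is a dict: "clock": time; "joints": joint angles; "qvel": joint speeds; "joint_efforts": joint torques, N m; "position": TCP position; "ee_rot": TCP orientation; "contact_force": force on the tool from outside, world axes, zero at the start; "ft_torque": the same for the moment, N m; "finger_gap": opening from 0.0 (shut) to 1.0 (fully open); "gripper_force": force on a finger pad.
Only numpy, scipy, OpenCV 4.12 (cv2) and the standard library are available. Lean on these libraries where they do the work, as an engineer would, in place of code of your own. Each camera call takes 0.05 s, during which the arm holds its last target. There are 200 camera calls.

## Working session

There is one attempt and no reset: what is moved stays moved. The work goes in short steps, each a Python script; the robot and the scene stay as the last script left them, time stands still between calls to the robot, and variables do not carry over. Pictures are saved under pics/ and viewed, at most 10 in all, crops included, and the job is handed in when it is done.

```bash
mkdir -p pics; python3 - <<'E'
from bench import env,eyes,monitor
import cv2,numpy as np,pickle
d={}
for n in ("scene","top"):
    f=eyes.grab_frame(n); d[n]=f
    cv2.imwrite(f"pics/{n}0.png",f["frame"][:,:,::-1]); print(n,f["mtx"].tolist(),f["k1"],np.round(f["view"],3).tolist())
pickle.dump(d,open("f0.pkl","wb"))
print(monitor.sense(),env.hold_point_z)
E
```

```text
scene [[474.31915341281604, 0.0, 318.46534223287824], [0.0, 474.31915341281604, 202.96480457741146], [0.0, 0.0, 1.0]] -0.1167038984099477 [[-0.554, 0.832, 0.003, 0.302], [0.48, 0.322, -0.816, -0.084], [-0.68, -0.451, -0.578, 1.414], [0.0, 0.0, 0.0, 1.0]]
top [[428.1359581677784, 0.0, 318.1381294746466], [0.0, 428.1359581677784, 200.95552940669685], [0.0, 0.0, 1.0]] -0.09952751142784695 [[0.101, -0.995, -0.004, -0.098], [-0.963, -0.097, -0.251, 0.506], [0.249, 0.029, -0.968, 0.999], [0.0, 0.0, 0.0, 1.0]]
{'clock': 0.1, 'joints': array([ 1.06757763e+00,  3.13386530e-01,  1.49836927e+00,  3.42210495e-06,
        1.33098446e+00, -2.23385083e-01]), 'qvel': array([-1.87471145e-04, -1.28459643e-04, -3.42556941e-03,  2.80830430e-04,
        8.03807700e-05, -1.00704261e-03]), 'joint_efforts': array([ 3.20164581e-03, -4.12900114e+01, -2.60141015e+01, -1.38877003e-04,
        3.10075215e-03,  1.40000105e-05]), 'position': array([0.14488123, 0.50435061, 0.20999309]), 'ee_rot': array([ 1.39461113e-01,  9.90227382e-01, -5.35761163e-04, -2.05462106e-04]), 'contact_force': array([0.38257603, 1.13482926, 0.26326276]), 'ft_torque': array([-0.01537467, -0.01517067, -0.05493207]), 'gripper_force': 0.0, 'finger_gap': 1.0043258999389262} 0.0187
```

View pics/scene0.png

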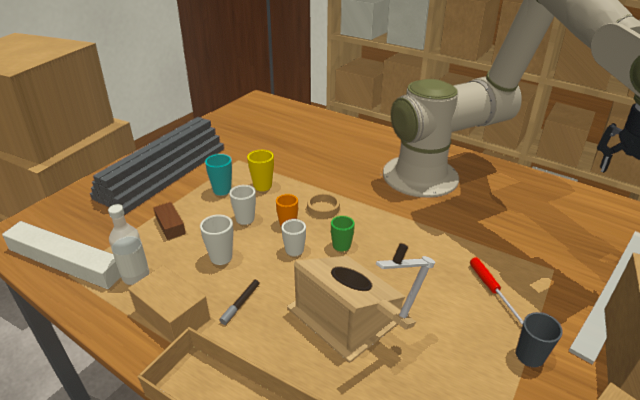

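View pics/top0.png

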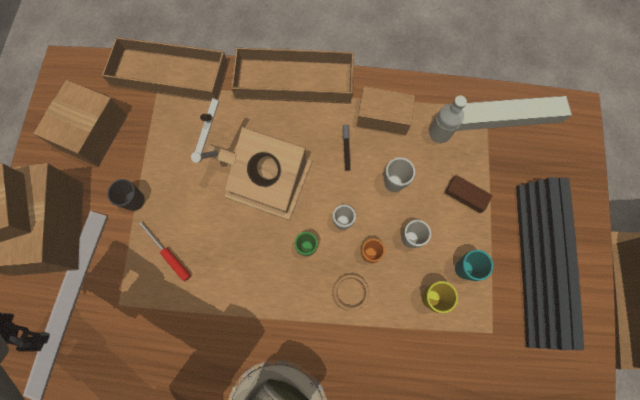

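The scene view shows white tubs at large (217,240), medium (242,205) and small (293,238). In the top view they are at (400,173), (417,234) and (344,216). The turquoise, yellow, green and orange tubs are decoys. The socket is at (351,279) in scene and (264,169) in top, the post top at (427,262) and (196,157), and the knob at (400,253) and (207,117). I'll measure these now and confirm them in one crop.

```bash
cat > h.py <<'E'
import cv2,numpy as np
from scipy.optimize import least_squares
from scipy.spatial.transform import Rotation as Rot
def ray(f,px):
    p=cv2.undistortPoints(np.array(px,float).reshape(-1,1,2),f["mtx"],np.array([f["k1"],0,0,0.]))[:,0]
    R=f["view"][:3,:3]; c=-R.T@f["view"][:3,3]
    return c,np.c_[p,np.ones(len(p))]@R
def onz(f,px,z):
    c,d=ray(f,px); return c+d*((z-c[2])/d[:,2])[:,None]
def proj(f,P):
    V=f["view"]; return cv2.projectPoints(np.array(P,float).reshape(-1,1,3),cv2.Rodrigues(V[:3,:3])[0],V[:3,3],f["mtx"],np.array([f["k1"],0,0,0.]))[0][:,0]
def blob(m,seed):
    n,l,s,c=cv2.connectedComponentsWithStats(m.astype(np.uint8)); ys,xs=np.nonzero(l)
    k=np.argmin((xs-seed[0])**2+(ys-seed[1])**2); return (l==l[ys[k],xs[k]]).astype(np.uint8)
def contour(m):
    return max(cv2.findContours(m,cv2.RETR_EXTERNAL,cv2.CHAIN_APPROX_NONE)[0],key=len)[:,0].astype(float)
def tub(f,seed,h,r,mask):
    """rim centre: known-radius circle through the far side of the outline, in the rim plane"""
    P=onz(f,contour(blob(mask,seed)),h)[:,:2]; c=-f["view"][:3,:3].T@f["view"][:3,3]
    o=onz(f,[seed],h)[0,:2]; u=(o-c[:2]); u/=np.linalg.norm(u)
    for _ in range(4):
        Q=P[(P-o)@u>-0.2*r]
        s=least_squares(lambda q:np.hypot(*(Q-q).T)-r,o,loss="soft_l1",f_scale=.001); o=s.x
    return o,np.sqrt(np.mean(s.fun**2)),len(Q)
def axes(psi):  # pocket: columns x,y,z ; psi = yaw about world z
    t=np.radians(27); z=[-np.sin(t),0,np.cos(t)]; x=[np.cos(t),0,np.sin(t)]
    return Rot.from_euler("z",psi).as_matrix()@np.array([x,[0,1,0],z]).T
E
python3 - <<'E'
from h import *; import pickle
d=pickle.load(open("f0.pkl","rb"))
T={"L":(.1,.036),"M":(.086,.032),"S":(.072,.028)}
seeds={"top":dict(L=(400,173),M=(417,234),S=(344,216)),"scene":dict(L=(217,235),M=(242,205),S=(293,235))}
obs={}
for n,f in d.items():
    hsv=cv2.cvtColor(f["frame"],cv2.COLOR_RGB2HSV); H,S,V=[hsv[...,i].astype(int) for i in range(3)]
    white=(S<50)&(V>95)
    for k,(h,r) in T.items():
        o,e,m=tub(f,seeds[n][k],h,r,white); print(n,k,np.round(o,4),round(e*1e3,2),m)
    sk=(264,169) if n=="top" else (351,279)
    dark=(V<70); b=blob(dark,(sk[0]-12,sk[1]) if n=="top" else sk)
    c=contour(b); hull=cv2.convexHull(c.astype(np.float32)); (e,ax,an)=cv2.fitEllipse(hull)
    print(n,"mouth",e,ax,an,np.round(onz(f,[e],.095),4)); 
    kb=blob(dark,(207,117) if n=="top" else (400,253)); kc=np.argwhere(kb).mean(0)[::-1]; print("knob",kc,kb.sum())
    obs[n]=np.array([e,kc])
    im=f["frame"][:,:,::-1].copy()
    cv2.drawContours(im,[c.astype(int)[:,None]],-1,(0,0,255),1)
    a=im[95:215,160:310] if n=="top" else im[225:345,285:435]
    bb=im[140:260,320:470] if n=="top" else im[160:280,180:330]
    obs[n+"i"]=np.hstack([cv2.resize(q,(400,300),interpolation=cv2.INTER_NEAREST) for q in (a,bb)])
cv2.imwrite("pics/crop0.png",np.vstack([obs["topi"],obs["scenei"]]))
pickle.dump(obs,open("obs.pkl","wb"))
post={"top":(196,157),"scene":(427,262)}
def res(p,full=False):
    A=axes(p[3]); O=np.array([p[0],p[1],.095])
    hub=O+A@[0,.13,.113]; kn=O+A@[.095*np.sin(p[4]),.13-.095*np.cos(p[4]),.129]
    r=[ (proj(d[n],[O,hub,kn])-np.vstack([obs[n][0],post[n],obs[n][1]])) for n in d]
    return np.ravel(r)
s=least_squares(res,[.45,.1,0,-.2,1.3][:2]+[0,-.2,1.3]); print(s.x,np.round(s.fun,1))
E
```

```text
scene L [ 0.6032 -0.236 ] 0.92 40
scene M [ 0.4575 -0.2884] 1.64 33
scene S [ 0.4848 -0.1093] 1.2 31
scene mouth (351.0937805175781, 278.5582275390625) (16.388051986694336, 42.428043365478516) 113.01394653320312 [[0.5773 0.0983 0.095 ]]
knob [399.74050633 253.49367089] 158
top L [ 0.5978 -0.2395] 1.01 45
top M [ 0.4528 -0.2911] 0.92 41
top S [ 0.4801 -0.1134] 1.02 36
top mouth (263.3550109863281, 168.93081665039062) (31.332717895507812, 33.09440994262695) 148.28488159179688 [[0.5731 0.0947 0.095 ]]
knob [205.73076923 117.32692308] 52
[  0.57497947   0.09644544 -20.88853111  -0.23893752   1.49202357] [-0.2 -1.1  0.6 -2.  -0.4 -0.4 -0.6 -0.8 -0.7 -1.  -0.2 -1.1]
```

View pics/crop0.png

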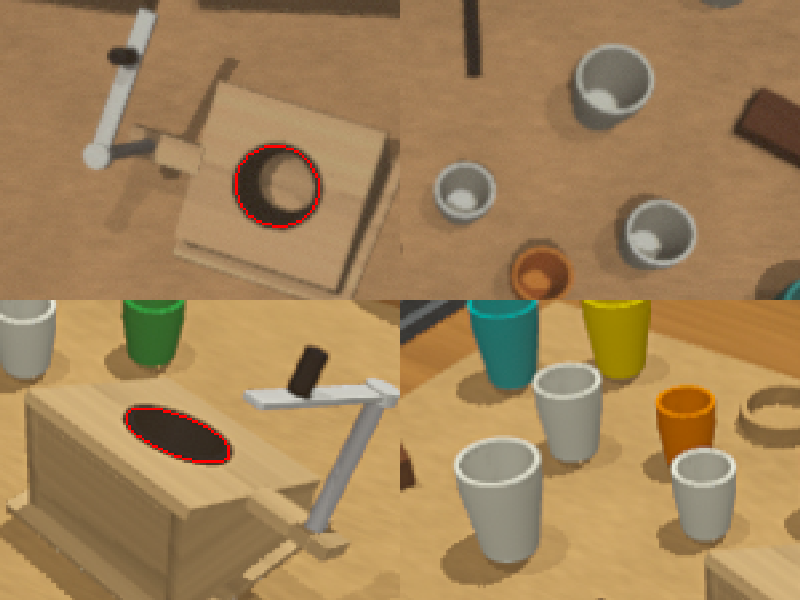

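The crop confirms it: the three plain white tubs are the large (far left in scene), medium (behind it) and small (right, next to the orange decoy). The red outline is the socket mouth. The two cameras differ by a constant of about 5 mm, so I'll use the mean and refine it with the wrist camera. Next I check the yaw and reach, then hover over the large tub.

```bash
cat >> h.py <<'E'
def qdown(psi):
    y=np.array([-np.sin(psi),np.cos(psi),0]); z=np.array([0,0,-1.]); return Rot.from_matrix(np.c_[np.cross(y,z),y,z]).as_quat()
def qtilt(psi):
    A=axes(psi); return Rot.from_matrix(np.c_[-A[:,0],A[:,1],-A[:,2]]).as_quat()
def wmask(f):
    hsv=cv2.cvtColor(f["frame"],cv2.COLOR_RGB2HSV); return (hsv[...,1]<50)&(hsv[...,2]>95)
E
python3 - <<'E'
from h import *; import pickle
from bench import env,eyes,monitor,kinematics
d=pickle.load(open("f0.pkl","rb")); f=d["top"]
for px,z in (((242.5,129),(305.1,147)),.1325),(((226.7,193),(285.6,211.8)),.0575):
    P=onz(f,px,z); v=P[0]-P[1]; print("edge",np.round(P,3).tolist(),np.linalg.norm(v),"psi",np.arctan2(-v[0],v[1]))
psi=-.22
O=np.array([.575,.0965,.095]); A=axes(psi)
for nm,p,q in [("L",[.6,-.238,.2],qdown(psi)),("Ldn",[.6,-.238,.08],qdown(psi)),("M",[.455,-.29,.07],qdown(psi)),("S",[.4825,-.111,.05],qdown(psi))]+[("P%d"%h,O+A[:,2]*h/1e3,qtilt(psi)) for h in (0,60,120,180,220)]:
    j=kinematics.ik(p,q); print(nm,None if j is None else np.round(j,2))
env.reach([.6,-.238,.22],qdown(psi))
w=eyes.grab_frame("wrist"); pickle.dump(w,open("w1.pkl","wb")); cv2.imwrite("pics/w1.png",w["frame"][:,:,::-1])
s=monitor.sense(); print(s["clock"],s["position"]); print(np.round(proj(w,[[.6005,-.2378,.1]]),1))
E
```

```text
edge [[0.658, 0.153, 0.132], [0.626, -0.004, 0.133]] 0.16070519258895483 psi -0.20111381153507216
edge [[0.513, 0.185, 0.058], [0.479, 0.031, 0.058]] 0.15785887477870356 psi -0.2132353226874075
L [-0.56  0.59  1.1  -0.    1.44 -1.91]
Ldn [-0.56  0.69  1.26 -0.    1.19 -1.91]
M [-0.78  0.5   1.63 -0.    1.02 -2.14]
S [-0.46  0.44  1.78 -0.    0.92 -1.81]
P0 [ 0.02  0.37  1.84 -0.23  0.48 -1.15]
P60 [ 0.03  0.24  1.85 -0.2   0.6  -1.18]
P120 [ 0.05  0.12  1.84 -0.18  0.73 -1.19]
P180 [ 0.07  0.02  1.81 -0.17  0.87 -1.2 ]
P220 [ 0.08 -0.05  1.78 -0.17  0.96 -1.21]
3.2 [ 0.60023791 -0.23730061  0.2200964 ]
[[324.2 186.1]]
```

View pics/w1.png

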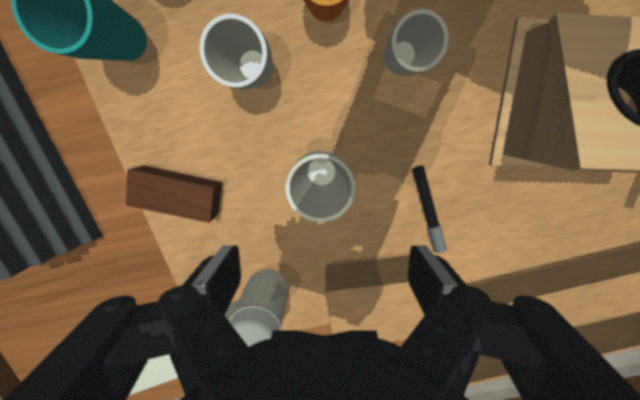

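The wrist view shows the large tub's rim centred at about (320,187), with the medium at (235,50) and the small at (418,40), both shadowed. The fingers are clear. I'll measure the rim here and grasp it.

```bash
cat >> h.py <<'E'
def wtub(f,guess,h,r):
    hsv=cv2.cvtColor(cv2.medianBlur(f["frame"],3),cv2.COLOR_RGB2HSV); m=(hsv[...,1]<65)&(hsv[...,2]>60)
    return tub(f,proj(f,[[*guess,h]])[0],h,r,m)
E
python3 - <<'E'
from h import *; import pickle
w=pickle.load(open("w1.pkl","rb"))
for k,g,h,r in (("L",(.6005,-.2378),.1,.036),("M",(.4552,-.2898),.086,.032),("S",(.4825,-.1114),.072,.028)):
    o,e,n=wtub(w,g,h,r); print(k,np.round(o,4),round(e*1e3,2),n)
R=w["view"]; print("cam",-R[:3,:3].T@R[:3,3])
hsv=cv2.cvtColor(w["frame"],cv2.COLOR_RGB2HSV); print(hsv[187,285:360:5].tolist())
E
```

```text
L [ 0.6016 -0.2426] 0.47 109
M [ 0.4564 -0.2944] 0.29 113
S [ 0.4839 -0.1161] 0.33 97
cam [ 0.53185235 -0.22263191  0.3830516 ]
[[20, 48, 204], [41, 22, 128], [33, 23, 102], [30, 26, 109], [35, 28, 119], [33, 25, 102], [36, 25, 101], [35, 28, 102], [36, 25, 103], [35, 27, 103], [33, 28, 102], [38, 29, 98], [30, 22, 93], [34, 19, 94], [18, 70, 128]]
```

```bash
python3 - <<'E'
from h import *; import pickle
from bench import env,eyes,monitor
psi=-.215; q=qdown(psi)
env.reach([.6012,-.2405,.14],q); env.movel([.6012,-.2405,.063],.12)
env.close_gripper(30); s=monitor.sense(); print(s["clock"],s["finger_gap"],s["gripper_force"],s["contact_force"])
env.movel([.6012,-.2405,.24],.2)
w=eyes.grab_frame("wrist"); pickle.dump(w,open("w2.pkl","wb"))
t=eyes.grab_frame("scene"); pickle.dump(t,open("t2.pkl","wb"))
cv2.imwrite("pics/w2.png",np.hstack([cv2.resize(x["frame"],(400,250))[:,:,::-1] for x in (w,t)]))
s=monitor.sense(); print(s["clock"],s["position"],s["contact_force"]); print(proj(w,[s["position"]+[0,0,.037]]))
E
```

```text
4.7083 0.818726529939913 34.46583588331123 [-0.50964286 -0.19564654  6.32295304]
5.8417 [ 0.60084869 -0.24027589  0.23856868] [ 0.11931684  0.62656465 -1.49028367]
[[325.2944502  262.15326649]]
```

View pics/w2.png

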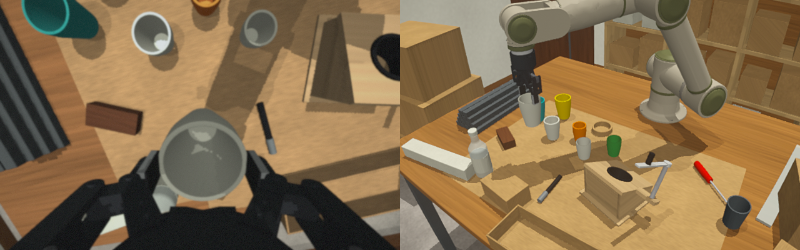

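The large tub is held upright at about (325,250) in wrist full-resolution pixels, and the scene view shows it lifted. Next I measure the held rim to get the wrist-camera bias, then view the socket from a tilted, offset hover with the same camera.

```bash
cat >> h.py <<'E'
def onplane(f,px,O,A):
    c,d=ray(f,px); n=A[:,2]; P=c+d*((n@(O-c))/(d@n))[:,None]; return (P-O)@A
def mouth(f,O,A):
    hsv=cv2.cvtColor(f["frame"],cv2.COLOR_RGB2HSV); pp=proj(f,[O+A@[x,y,0] for x,y in .036*np.c_[np.cos(np.arange(0,6.3,.3)),np.sin(np.arange(0,6.3,.3))]])
    roi=np.zeros(hsv.shape[:2],np.uint8); cv2.fillConvexPoly(roi,cv2.convexHull(pp.astype(np.float32)).astype(int),1)
    roi=cv2.dilate(roi,np.ones((25,25)))
    m=((hsv[...,2]<60)&(roi>0)).astype(np.uint8)
    n,l,s,_=cv2.connectedComponentsWithStats(m); m=(l==1+np.argmax(s[1:,4])).astype(np.uint8)
    P=onplane(f,contour(m),O,A)
    hull=cv2.convexHull((P[:,:2]*1e3).astype(np.float32))[:,0]/1e3
    s=least_squares(lambda q:np.hypot(*(hull-q[:2]).T)-q[2],[0,0,.036],loss="soft_l1",f_scale=.001)
    return s.x,np.sqrt(np.mean(s.fun**2)),len(hull)
E
python3 - <<'E'
from h import *; import pickle
from bench import env,eyes,monitor
psi=-.215; A=axes(psi); O=np.array([.575,.0965,.095])
env.movel([.58,-.2,.30],.25)
env.reach(O+A@[.07,0,.19],qtilt(psi))
w=eyes.grab_frame("wrist"); pickle.dump(w,open("w3.pkl","wb"))
s=monitor.sense(); print(s["clock"],(s["position"]-O)@A)
pr=proj(w,[O])[0]; print(pr)
try: print(mouth(w,O,A))
except Exception as e: print(repr(e))
a=pickle.load(open("w2.pkl","rb"))
c=a["frame"][150:350,200:460]; b=w["frame"]
cv2.imwrite("pics/w3.png",np.hstack([cv2.resize(c,(390,300)),cv2.resize(b,(410,300))])[:,:,::-1])
E
```

```text
7.525 [ 0.07064204 -0.00097595  0.18928069]
[325.42916199 114.50562026]
(array([-0.0004014 , -0.00307549,  0.04142161]), np.float64(0.000206472263776668), 59)
```

View pics/w3.png

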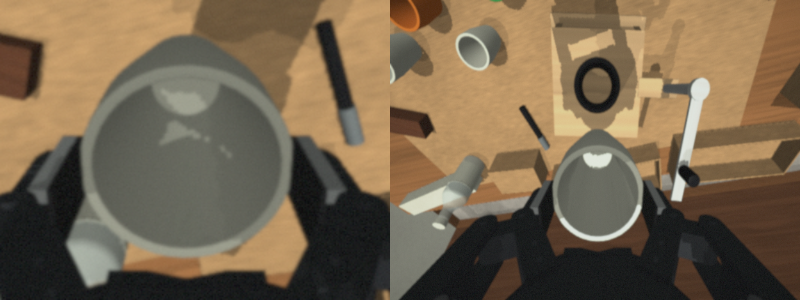

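The held rim ellipse spans columns 253 to 395 and rows 193 to 322, in full pixels. The socket's black lip fits to 0.2 mm at (324,115). Its radius of 41.4 mm is the outer lip. Next I turn the rim points into tool-frame coordinates.

```bash
python3 - <<'E'
from h import *; import pickle
from bench import env,monitor
psi=-.215; A=axes(psi); O=np.array([.575,.0965,.095])
from scipy.spatial.transform import Rotation as Rot
for nm,px,tcp,q in (("w2",[(253.3,258),(394.7,258),(327,322),(327,193.3)],np.array([.60085,-.24028,.23857]),qdown(psi)),("w3",[(254.4,258),(394.9,258),(325,322.7),(325,196)],monitor.sense()["position"],monitor.sense()["ee_rot"])):
    T=Rot.from_quat(q).as_matrix(); f=pickle.load(open(nm+".pkl","rb"))
    for dd in (.030,.037,.044):
        P=onplane(f,px,tcp-T[:,2]*dd,T); print(nm,dd,np.round(P[:,:2]*1e3,1).tolist(),"c",np.round([(P[2,0]+P[3,0])*500,(P[0,1]+P[1,1])*500],1))
s=monitor.sense(); T=Rot.from_quat(s["ee_rot"]).as_matrix(); print("axis err",np.degrees(np.arccos(-T[:,2]@A[:,2])))
f=pickle.load(open("w3.pkl","rb"))
# keeper hub seen at crop (700,88) -> full
print("hub",np.round(onplane(f,[((700-390)*1.561,88*1.333)],O+A[:,2]*.113,A)*1e3,1))
print("knob top",np.round(onplane(f,[((685-390)*1.561,175*1.333)],O+A[:,2]*.145,A)*1e3,1))
E
```

```text
w2 0.03 [[-1.5, -37.3], [-1.5, 36.0], [-41.2, 1.1], [33.3, 0.8]] c [-3.9 -0.6]
w2 0.037 [[2.2, -35.4], [2.3, 34.1], [-35.3, 1.0], [35.2, 0.7]] c [-0.1 -0.6]
w2 0.044 [[6.0, -33.5], [6.0, 32.2], [-29.5, 0.9], [37.1, 0.6]] c [ 3.8 -0.6]
w3 0.03 [[-0.8, -36.4], [-0.7, 36.2], [-40.9, 0.1], [32.6, 0.0]] c [-4.1 -0.1]
w3 0.037 [[3.0, -34.5], [3.0, 34.3], [-35.0, 0.1], [34.6, -0.0]] c [-0.2 -0.1]
w3 0.044 [[6.7, -32.6], [6.8, 32.3], [-29.1, 0.1], [36.6, -0.0]] c [ 3.7 -0.2]
axis err 0.08409006599556286
hub [[  2. 128.  -0.]]
knob top [[ 89.7 105.9   0. ]]
```

```bash
python3 - <<'E'
from h import *; import pickle
from bench import env,eyes,monitor
psi=-.225; A=axes(psi); O=np.array([.575,.0965,.095]); q=qtilt(psi)
env.reach(O+A@[.055,-.002,.125],q)
w=eyes.grab_frame("wrist"); pickle.dump(w,open("w4.pkl","wb"))
s=monitor.sense(); print(s["clock"],(s["position"]-O)@A, proj(w,[O])[0]); print(mouth(w,O,A))
cv2.imwrite("pics/w4.png",w["frame"][:,:,::-1])
E
```

```text
7.95 [ 0.05663416 -0.00225234  0.12615681] [327.42882814 130.32092745]
(array([-0.00035246, -0.00299078,  0.04162442]), np.float64(0.00029781365873912387), 78)
```

View pics/w4.png

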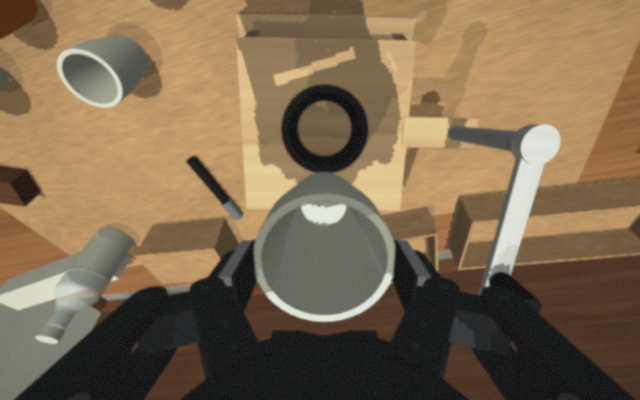

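The socket lip centre is at (325,128), again at about (-0.4,-3.0) mm from my estimate. The held tub shows negligible y bias. Next, align and lower along the axis with a guard.

```bash
cat >> h.py <<'E'
PSI=-.225; A=axes(PSI); O=np.array([.575,.0965,.095])
def P(x,y,z): return O+A@np.array([x,y,z])
E
python3 - <<'E'
from h import *
from bench import env,eyes,monitor
x,y=-.0018,-.0026; q=qtilt(PSI)
def st(n):
    s=monitor.sense(); print(n,s["clock"],np.round((s["position"]-O)@A*1e3,2),"F",np.round(s["contact_force"]@A,2))
env.movel(P(x,y,.11),.15,q); st("above")
print(env.movel(P(x,y,.025),.08,guard=5)); st("in")
print(env.movel(P(x,y,-.009),.015,guard=3)); st("seat")
E
```

```text
above 8.4917 [  0.12  -2.32 111.27] F [-1.27 -0.97 -0.49]
False
in 9.7083 [-1.48 -2.52 25.4 ] F [-0.32  0.4  -1.09]
True
seat 11.4167 [-1.13 -2.39 -4.09] F [1.99 0.88 0.41]
```

```bash
python3 - <<'E'
from h import *; import pickle
from bench import env,eyes,monitor
def st(n):
    s=monitor.sense(); print(n,s["clock"],np.round((s["position"]-O)@A*1e3,2),"F",np.round(s["contact_force"]@A,2)); return (s["position"]-O)@A
p=st("0"); env.movel(P(p[0]+.0006,p[1]+.0002,p[2]+.0005),.02); st("shift")
print(env.movel(P(p[0]+.0006,p[1]+.0002,-.009),.012,guard=2.5)); st("seat")
env.release(); st("rel")
env.movel(P(p[0],p[1],.08),.2); 
env.movel(P(p[0]-.02,p[1],.16),.25,qtilt(PSI))
t=eyes.grab_frame("scene"); w=eyes.grab_frame("wrist"); pickle.dump((t,w),open("w5.pkl","wb"))
st("up")
cv2.imwrite("pics/w5.png",np.hstack([cv2.resize(t["frame"][180:360,250:490],(400,300)),cv2.resize(w["frame"],(400,300))])[:,:,::-1])
E
```

```text
0 11.4167 [-1.13 -2.39 -4.09] F [1.99 0.88 0.41]
shift 11.6667 [-0.84 -2.25 -3.69] F [-0.37 -0.31 -0.75]
True
seat 11.9417 [-0.79 -2.29 -5.27] F [ 1.78 -0.25  0.65]
rel 12.25 [-1.39 -2.39 -5.46] F [0.26 0.36 0.48]
up 13.4083 [-21.82  -2.72 158.1 ] F [-0.73 -0.34  0.76]
```

View pics/w5.png

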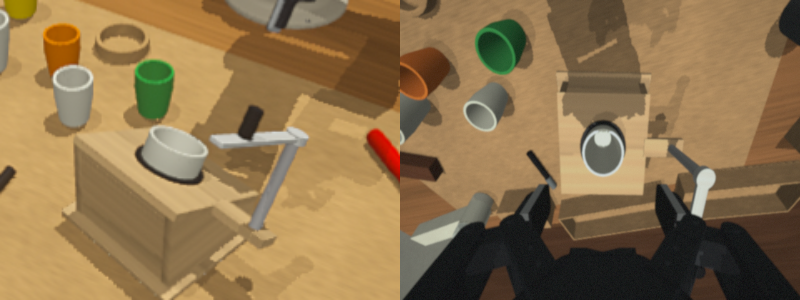

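The large tub sits in the socket with its band standing out. Its rim is at about (602,150) in the right half, and nothing else was disturbed. Next I check a general rim fit on the saved frames.

```bash
cat >> h.py <<'E'
def rimfit(f,o,F,r,seed=None):
    """centre (in frame F at o) of a rim of radius r in the plane z=0 of F, from the outline's side away from the camera"""
    hsv=cv2.cvtColor(cv2.medianBlur(f["frame"],3),cv2.COLOR_RGB2HSV); m=(hsv[...,1]<65)&(hsv[...,2]>62)
    m=cv2.morphologyEx(m.astype(np.uint8),cv2.MORPH_OPEN,np.ones((3,3)))
    sd=proj(f,[o])[0] if seed is None else seed
    Q0=onplane(f,contour(blob(m,sd)),o,F)[:,:2]
    Rv=f["view"][:3,:3]; c=((-Rv.T@f["view"][:3,3])-o)@F
    q=onplane(f,[sd],o,F)[0,:2]; u=-c[:2]/np.linalg.norm(c[:2])
    for _ in range(8):
        d=Q0-q; k=(d@u>-.1*r)&(abs(np.hypot(*d.T)-r)<.006)
        s=least_squares(lambda p:np.hypot(*(Q0[k]-p).T)-r,q,loss="soft_l1",f_scale=.0005); q=s.x
    return np.round(q*1e3,2),round(1e3*np.sqrt(np.mean(s.fun**2)),2),int(k.sum())
def hand(f,tcp,quat,d,r):
    T=Rot.from_quat(quat).as_matrix(); return rimfit(f,np.array(tcp)-T[:,2]*d,T,r)
E
python3 - <<'E'
from h import *; import pickle
ld=lambda n:pickle.load(open(n,"rb"))
for d in (.032,.0345,.037):
    print(d,hand(ld("w2.pkl"),[.60085,-.24028,.23857],qdown(-.215),d,.036))
    a=axes(-.215); print("  w3",hand(ld("w3.pkl"),O+a@[.07064,-.00098,.18928],qtilt(-.215),d,.036))
    print("  w4",hand(ld("w4.pkl"),P(.05663,-.00225,.12616),qtilt(PSI),d,.036))
w=ld("w5.pkl")[1]
for h in (.028,.030,.032): print(h,rimfit(w,P(0,0,h),A,.036),mouth(w,O,A))
E
```

```text
0.032 (array([-0., -0.]), np.float64(2.1), 182)
  w3 (array([-0., -0.]), np.float64(1.93), 206)
  w4 (array([-0., -0.]), np.float64(0.86), 199)
0.0345 (array([-0., -0.]), np.float64(1.37), 184)
  w3 (array([-0., -0.]), np.float64(0.59), 201)
  w4 (array([ 0., -0.]), np.float64(1.45), 194)
0.037 (array([ 0., -0.]), np.float64(1.94), 185)
  w3 (array([ 0., -0.]), np.float64(1.43), 197)
  w4 (array([ 0., -0.]), np.float64(2.94), 189)
0.028 (array([ 0., -0.]), np.float64(2.23), 100) (array([-0.00394344, -0.00284726,  0.03891596]), np.float64(0.0003954836636894683), 15)
0.03 (array([-0., -0.]), np.float64(2.17), 98) (array([-0.00394344, -0.00284726,  0.03891596]), np.float64(0.0003954836636894683), 15)
0.032 (array([-0., -0.]), np.float64(2.33), 98) (array([-0.00394344, -0.00284726,  0.03891596]), np.float64(0.0003954836636894683), 15)
```

```bash
sed -i 's|s=least_squares(lambda p:np.hypot(\*(Q0\[k\]-p).T)-r,q,loss="soft_l1",f_scale=.0005); q=s.x|s=least_squares(lambda p:np.hypot(*(Q0[k]-p+1).T)-r,q+1,loss="soft_l1",f_scale=.0005,x_scale=.001,xtol=1e-12,ftol=1e-12); q=s.x-1|' h.py
python3 - <<'E'
from h import *; import pickle
ld=lambda n:pickle.load(open(n,"rb"))
for d in (.032,.0345,.037):
    print(d,hand(ld("w2.pkl"),[.60085,-.24028,.23857],qdown(-.215),d,.036))
    a=axes(-.215); print("  w3",hand(ld("w3.pkl"),O+a@[.07064,-.00098,.18928],qtilt(-.215),d,.036))
    print("  w4",hand(ld("w4.pkl"),P(.05663,-.00225,.12616),qtilt(PSI),d,.036))
w=ld("w5.pkl")[1]
for h in (.028,.030,.032): print(h,rimfit(w,P(0,0,h),A,.036))
E
```

```text
0.032 (array([-2.74, -0.88]), np.float64(1.33), 182)
  w3 (array([-2.71, -0.44]), np.float64(0.34), 196)
  w4 (array([-0.56, -0.97]), np.float64(0.3), 197)
0.0345 (array([-0.59, -1.08]), np.float64(1.22), 186)
  w3 (array([-0.47, -0.44]), np.float64(0.38), 199)
  w4 (array([ 1.69, -1.01]), np.float64(0.51), 200)
0.037 (array([ 1.53, -1.38]), np.float64(1.42), 191)
  w3 (array([ 1.78, -0.47]), np.float64(0.66), 203)
  w4 (array([ 3.92, -1.04]), np.float64(0.84), 204)
0.028 (array([ 0.53, -2.85]), np.float64(0.61), 99)
0.03 (array([-0.41, -2.88]), np.float64(0.57), 100)
0.032 (array([-1.35, -2.89]), np.float64(0.52), 100)
```

```bash
cat >> h.py <<'E'
from bench import env,eyes,monitor
def st(n):
    s=monitor.sense(); p=(s["position"]-O)@A; print(n,s["clock"],np.round(p*1e3,2),"F",np.round(s["contact_force"]@A,2),round(s["finger_gap"],3)); return p
def pick(g,h,r,tz):
    q=qdown(PSI); env.reach([g[0],g[1],h+.12],q)
    w=eyes.grab_frame("wrist"); o,e,n=wtub(w,g,h,r); print("tub",np.round(o,4),round(e*1e3,2),n,monitor.sense()["position"])
    if e>.001 or np.hypot(*(o-g))>.006: print("BAD"); return False
    t=o+[0,.0015]
    env.movel([*t,h+.03],.2); env.movel([*t,tz],.1); env.close_gripper(30); st("grip")
    env.movel([*t,h+.12],.2); return True
def lower(x,y,h0,h1,hs):
    """h0 start height, h1 change to slow, hs lowest allowed (TCP along socket axis)"""
    env.movel(P(x,y,h0),.2,qtilt(PSI)); env.hold(.15); st("above")
    if env.movel(P(x,y,h1),.08,guard=5): st("EARLY"); return
    env.hold(.1); g=env.movel(P(x,y,hs),.015,guard=2.5); print(g); st("seat")
E
python3 - <<'E'
from h import *
env.movel(P(-.05,-.05,.2),.3)
if pick((.4564,-.294),.086,.032,.051):
    s=monitor.sense()["position"]
    env.movel([s[0],s[1],.33],.3)
    env.reach(P(-.0006,-.0024,.17),qtilt(PSI)); st("hover")
    lower(-.0006,-.0024,.14,.045,.018)
E
```

```text
tub [ 0.4553 -0.2948] 0.46 98 [ 0.4569299  -0.29284291  0.20626278]
grip 16.9917 [ -45.6  -407.07  -25.08] F [ 1.89 -0.07  5.9 ] 0.73
hover 20.025 [-8.0000e-02 -2.9900e+00  1.6979e+02] F [-0.51 -0.55 -1.  ] 0.723
above 20.475 [  0.17  -2.5  140.88] F [ 0.22 -1.02 -1.15] 0.723
True
seat 23.175 [-0.47 -2.33 24.13] F [0.95 0.73 0.97] 0.724
```

```bash
python3 - <<'E'
from h import *; import pickle
p=st("0"); env.movel(P(p[0]+.0003,p[1]+.0002,p[2]+.0003),.02); st("shift")
print(env.movel(P(p[0]+.0003,p[1]+.0002,.018),.012,guard=2.5)); p=st("seat")
env.release(); st("rel")
env.movel(P(p[0],p[1],.11),.2); env.movel(P(p[0]-.02,p[1],.18),.25)
w=eyes.grab_frame("wrist"); pickle.dump(w,open("w6.pkl","wb")); print(rimfit(w,P(0,0,.06),A,.032))
if pick((.4839,-.1155),.072,.028,.039):
    s=monitor.sense()["position"]
    env.movel([s[0],s[1],.3],.3)
    env.reach(P(-.0006,-.0024,.20),qtilt(PSI)); st("hover")
    lower(-.0006,-.0024,.17,.075,.048)
E
```

```text
0 23.175 [-0.47 -2.33 24.13] F [0.95 0.73 0.97] 0.724
shift 23.425 [-0.37 -2.26 24.3 ] F [ 0.45 -1.21 -0.6 ] 0.722
True
seat 23.6333 [-0.43 -2.28 24.1 ] F [ 1.19 -0.36  4.6 ] 0.72
rel 24.0 [-1.13 -2.47 23.66] F [-0.29  0.46  0.6 ] 0.997
(array([-1.76, -2.78]), np.float64(0.33), 90)
tub [ 0.4829 -0.1149] 0.55 87 [ 0.48395378 -0.11429102  0.19196618]
grip 27.8667 [ -62.88 -225.3   -29.96] F [1.33 0.29 5.79] 0.631
hover 30.225 [ -0.45  -3.06 199.38] F [-0.01  0.25  0.06] 0.629
above 30.675 [  0.21  -2.69 170.75] F [-1.08 -0.07 -0.81] 0.63
True
seat 33.2583 [-0.79 -2.05 56.88] F [ 0.13  2.63 -0.13] 0.633
```

```bash
python3 - <<'E'
from h import *
p=st("0"); env.movel(P(p[0],p[1]+.0005,p[2]+.0004),.02); p=st("shift")
print(env.movel(P(p[0],p[1],.050),.012,guard=2.5)); st("seat")
E
```

```text
0 33.2583 [-0.79 -2.05 56.88] F [ 0.13  2.63 -0.13] 0.633
shift 33.5083 [-0.85 -1.6  57.26] F [ 0.09 -0.16  0.56] 0.628
True
seat 33.8583 [-0.66 -1.54 54.83] F [0.97 0.43 1.33] 0.631
```

```bash
python3 - <<'E'
from h import *; import pickle
from bench import kinematics
p=st("0"); env.release(); st("rel")
env.movel(P(p[0],p[1],.14),.2); env.movel(P(-.02,-.0025,.22),.25)
t=eyes.grab_frame("scene"); w=eyes.grab_frame("wrist"); pickle.dump((t,w),open("w7.pkl","wb"))
print(rimfit(w,P(0,0,.09),A,.028)); st("up")
cv2.imwrite("pics/w7.png",np.hstack([cv2.resize(t["frame"][180:360,250:490],(400,300)),cv2.resize(w["frame"],(400,300))])[:,:,::-1])
def K(th,h): return P(.095*np.sin(th),.1275-.095*np.cos(th),h)
for th,h in ((1.95,.19),(1.95,.118),(1.2,.118),(.6,.118),(.2,.118),(0,.118)):
    j=kinematics.ik(K(th,h),qtilt(PSI)); print(th,h,None if j is None else np.round(j,2))
E
```

```text
0 33.8583 [-0.66 -1.54 54.83] F [0.97 0.43 1.33] 0.631
rel 34.2833 [-1.11 -1.67 54.71] F [ 0.16  0.05 -0.55] 0.997
(array([-1.69, -2.31]), np.float64(0.34), 77)
up 35.4417 [-20.76  -2.81 218.08] F [-0.51 -0.1  -0.62] 1.0
1.95 0.19 [ 0.32  0.36  1.27 -0.27  1.12 -0.95]
1.95 0.118 [ 0.29  0.44  1.31 -0.27  0.99 -0.95]
1.2 0.118 [ 0.18  0.35  1.45 -0.23  0.92 -1.06]
0.6 0.118 [ 0.12  0.25  1.63 -0.21  0.83 -1.12]
0.2 0.118 [ 0.12  0.19  1.74 -0.22  0.77 -1.11]
0 0.118 [ 0.12  0.17  1.8  -0.23  0.75 -1.09]
```

View pics/w7.png

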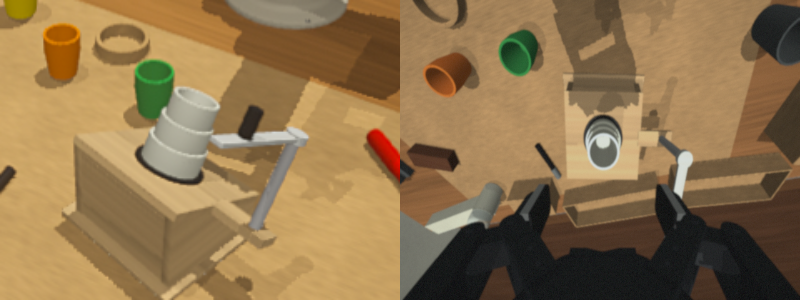

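All three tubs are nested straight along the socket axis, and the keeper is still open with its knob at crop (250,122). Next I push the knob shut along its arc.

```bash
python3 - <<'E'
from h import *
def K(th,h): return P(.095*np.sin(th),.1275-.095*np.cos(th),h)
def ang():
    p=st(""); print("  th",round(np.arctan2(p[0],.1275-p[1]),3))
env.movel(K(1.98,.22),.3); env.close_gripper(30)
print("down",env.movel(K(1.98,.119),.15,guard=6)); ang()
for th in np.arange(1.8,-.01,-.18):
    g=env.movel(K(th,.119),.07,guard=8)
    if g: print("hit at",th); break
ang()
E
```

```text
down False
 37.85 [ 87.79 165.58 120.05] F [ 0.24  0.75 -0.82] -0.001
  th 1.98
hit at 0.1800000000000006
 41.7 [ 18.09  34.42 119.27] F [ 5.65  1.57 -1.76] -0.001
  th 0.192
```

```bash
python3 - <<'E'
from h import *; import pickle
p=st("a"); print(env.movel(P(p[0]-.012,p[1],p[2]),.03,guard=6)); p=st("b")
env.movel(P(p[0]+.012,p[1],p[2]),.1); env.movel(P(p[0]+.03,p[1],.24),.25); st("up")
env.movel(P(-.05,-.06,.27),.3); env.hold(.2)
t=eyes.grab_frame("scene"); o=eyes.grab_frame("top"); w=eyes.grab_frame("wrist")
cv2.imwrite("pics/end.png",np.hstack([cv2.resize(t["frame"][190:340,270:470],(400,300)),cv2.resize(w["frame"],(400,300))])[:,:,::-1])
# expected knob point and bar line if shut
kb=lambda th:P(.095*np.sin(th),.1275-.095*np.cos(th),.129)
for f,n in ((t,"scene"),(o,"top")):
    hsv=cv2.cvtColor(f["frame"],cv2.COLOR_RGB2HSV); e=[proj(f,[kb(th)])[0] for th in (0,.1)]
    b=blob(hsv[...,2]<70,e[0]); print(n,"knob",np.argwhere(b).mean(0)[::-1],b.sum(),"exp 0/.1",np.round(e,1).tolist())
st("end")
E
```

```text
a 41.7 [ 18.09  34.42 119.27] F [ 5.65  1.57 -1.76] -0.001
True
b 41.9083 [ 18.21  34.56 119.51] F [ 4.87  0.17 -2.5 ] -0.0
up 42.825 [ 47.08  34.43 238.65] F [ 0.38  0.52 -0.16] -0.001
scene knob [390.075      226.89166667] 120 exp 0/.1 [[388.2, 226.0], [385.7, 226.2]]
top knob [232.02173913 170.93478261] 46 exp 0/.1 [[232.7, 170.7], [233.6, 166.5]]
end 43.7917 [-49.94 -59.68 269.6 ] F [ 0.22  0.13 -1.44] 0.0
```

View pics/end.png

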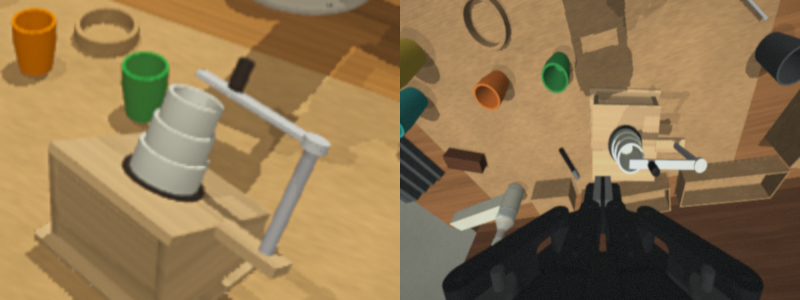

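The bar lies across the nested tubs, with the knob at scene (390,227) and top (232,171), both matching the shut angle. It didn't move any further when pushed against its stop. The robot is clear of everything, so I'm handing in.

```bash
python3 -c "
from bench import job
print(job.hand_in())"
```

```text
the job is handed in; nothing more can be done
None
```

I nested the three white tubs in the tilted socket, swung the keeper bar shut against its stop, and handed the job in at about 44 s on the robot's clock; no verdict on the result was returned.

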